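# Feed an engraving carrier under its hold-down spring

## Robot

A 6-joint arm with a two-finger parallel gripper is mounted at the origin on a cart in front of the work surface, level with it; the furniture and walls round the work are solid. World frame = base frame: x ahead of the robot, y to its left, z up, the work surface at z = 0. Lengths are in m, angles in rad, forces in N, time in s.
With the tool pointing down it reaches from about 0.375 to 0.9 m from the base axis. Payload 3.1 kg.
Tool frame: the origin (TCP) lies at the very end of the fingers, on their centre line; the grasp point (between the pads) lies 19 mm behind it; z points along the fingers, y is the line along which they close (so a half turn about z gives the same grasp; the last joint's range is limited). The gripper opens to 87 mm and grips with 3 to 60 N. Pads are 19 mm wide; open, the fingers measure 117 mm over their backs; the gripper's body (75 mm by 190 mm) begins 51 mm behind the grasp point.
Start: joints at [-1.393, 0.527, 1.433, -0, 1.181, -0.178], TCP at [0.218, -0.586, 0.223] pointing down, gripper open.
Joint ranges: [-3.08, 3.08], [-0.75, 2.2], [0.22, 2.44], [-1.43, 4.57], [0, 2.65], [-2.85, 2.85]. Speed limits (rad/s): [2.79, 2.79, 3.14, 3.14, 3.14, 3.14].

## Interface

Orientations are given as a unit quaternion [x, y, z, w].
In Python, from rig import robot gives the robot as it stands. The module is installed in compiled form; this text tells all that it offers.
- The arm moves only by the tool servo_tool, never from a script. Its argument "rows" is one flat list of numbers, 5 for each row, row after row: the closure, from -1 (fully open) to 1 (shut), so that 0 is half open, then the shift along the tool's x, y, z in m, then the turn about the tool's z in degrees. A call has 1 to 5 rows; each row shifts and turns the commanded pose from where the row before left it, along the tool's axes as they then stand; what a row does not reach is not made up. A row lasts 1/12 s, in which the tool goes at most 41.7 mm and 7.16 degrees, less where a joint would pass 70% of its speed; a pose out of reach is approached as far as the arm can. A call with a gripper value outside its range is refused whole. The fingers move at their own pace and stop on an object; "newtons" is the grip in N (left out, the last holds). Time passes only in rows, so rows that do not move let the fingers close. It gives the time, the measured TCP pose, the force, the opening and the grip force at its end, in the units of the state.
- robot.get_obs(): the state, without advancing time (a new reading comes with each control period).
- robot.camera(name): name is "side" or "top"; returns a dict with "pixels" (480x640x3 uint8, red, green, blue), "intrinsics" (3x3 intrinsics, pixels), "rvec" (rotation vector, rad) and "tvec" (3), from world to camera coordinates, as OpenCV has them. Camera axes: x right, y down, z forward; pixel columns grow to the right and rows downward; lengths in m; the calibration is good to about 2 mm. A picture is of the moment at which its call begins. There is no depth.
- robot.hand_in(): hands the job in; it is judged then, once.
Trained networks look in a picture, given as the dict that the camera call returned (one of the last four; its "shot" number tells which), for a name from the list of things; names that differ only in an ending like _2 or _b are one class to them, and where a whole thing is asked for, a point or a joint stands for the part that bears it (a point fixed in the world has none). Each returns a list of dicts, best first, with "score" (0 to 1); they miss things now and then, are a little off and sometimes report something else, mostly with a low value. They report only what shows in the picture. A call takes as long as a camera call.
- robot.spot_in(picture, query): "at" ([x, y, z] in m, in world coordinates, good to about 4 mm: the middle of the surface that is visible of it).
- robot.outline_of(picture, query): "region" (480x640 bool, what is visible of it).
- robot.place_of(picture, query): "at" ([x, y, z] in m, in world coordinates, good to about 4 mm: a listed point, or the origin of a listed thing).
The state is a dict: "time": time; "q": joint angles; "joint_velocities": joint speeds; "joint_torque": joint torques, N m; "position": TCP position; "tool_rot": TCP orientation; "ft_force": force on the tool from outside, world axes, zero at the start; "moment": the same for the moment, N m; "grip_width": finger opening in m; "grip_force": force on a finger pad.
Only numpy, scipy, OpenCV 4.12 (cv2) and the standard library are available. Lean on these libraries where they do the work, as an engineer would, in place of code of your own. Each camera call takes 0.05 s, during which the arm holds its last target. There are 200 camera calls.

## Task

Load the brass carrier plate into the engraving jig: with the fingertips press down firmly on its black rubber pad until the sprung bed sinks enough for the plate to clear the blue gate bar, and, still pressing, slide it forward under the bar and the brass hold-down spring until its front edge is home against the end stop. Then let go and move clear, leaving it there. The plate is only pressed and slid, never lifted off its bed; leave the flux pot, blue box and polish bottle where they stand.

Things in the scene. Friction and masses are not known exactly. Their poses are not given: they have to be found in the camera images.
- jig: Aluminium engraving jig, fixed, 190 x 78 mm, 24 mm high (44 at the blue gate). Origin on the worktop on the channel's centre line; +x = feed direction (to gate and stop), z up. Base x -115 to +75 mm. Side rails: inner faces y = +-25.5 mm, tops z = 24 mm, guide the plate with 1.5 mm play a side. Open at the rear (-x) end. Slideways polished, friction about 0.2.
- gate (a point): Lower front edge of the blue gate bar at mid-channel: (9, 0, 25) mm in the jig's frame. The bar crosses the whole jig (78 mm) at x = 9 to 21 mm, z = 25 to 44 mm; the brass leaf spring hangs behind it.
- stop (a point): Face of the dark steel end stop at mid-channel: (55, 0, 20) mm in the jig's frame.
- plate: Loose brass carrier plate 100 (x) x 48 x 9 mm, 0.16 kg, in the channel on the sprung bed. Origin: centre of underside, +x to the gate, z up. Bed up: its underside is 20, brass top 29 mm above the worktop, 4 mm too high for the gate; bed fully down: 13 and 22 mm. Starts with its nose 5 to 25 mm short of the gate bar. A black rubber pad lies on its rear half.
- pad (a point): Top centre of the black ribbed rubber pad (40 x 40 x 3 mm), 27 mm behind the plate's centre, 12 mm above its underside: 32 mm above the worktop with the bed up, 25 mm with it fully down. Rubber friction about 1.2: a fingertip pressing on it drags the plate along.
- nose (a point): Middle of the plate's front edge face: 50 mm ahead of the plate's centre, 4.5 mm above its underside. Home is x = 55 mm in the jig's frame (against the end stop).
- bed (a joint): Sprung steel bed of the channel: 0 = up, 0.007 m = fully down (hard stop). Preloaded spring: about 6 N to start, 10 N at 4 mm (plate just clears the gate), 12.5 N at 7 mm. Let go with the plate under the gate, it lifts the plate against the gate bar and rests at about 0.004 m.
- leaf (a joint): Brass hold-down leaf spring, 30 mm wide, 34 mm long, hinged behind the gate bar and sloping down in the feed direction: 0 = free (lowest), about 0.1 to 0.3 rad when the plate is under it. It presses with about 3 to 6 N.
- flux_pot: Bystander: red and white round pot, 58 mm diameter, 50 mm high, left of the jig. Origin at the centre of its underside.
- blue_box: Bystander: small blue box, 26 x 46 x 14 mm, right of the jig. Origin at the centre of its underside.
- polish_bottle: Bystander: small pink bottle with tan cap, 31 mm diameter, 79 mm high, right of the jig. Origin at the centre of its underside.

How it is judged:
By the outcome, as a careful person would: the job done as asked, in the order asked, and still so for the second after the job is handed in, with the robot touching nothing.
It also fails if it takes over 35 s, if anything falls off the work surface, if the arm or the gripper's body presses on something with over 40 N, if the wrist force passes 120 N, or if a joint passes its speed limit or range.

## Working session

There is one attempt and no reset: what is moved stays moved. The work goes in short steps, Python scripts to look and compute and a tool call to move; the robot and the scene stay as the last step left them, time stands still between calls to the robot, and variables do not carry over. Pictures are saved under pics/ and viewed, at most 10 in all, crops included, and the job is handed in when it is done.

Besides the shell and the picture viewer there is one more tool, called in YAML: its name, and indented under it one key for each argument. servo_tool: Moves the arm, as the interface text tells. Its arguments: {"type":"object","properties":{"rows":{"type":"array","items":{"type":"number"}},"newtons":{"type":"number"}},"required":["rows"]}

```bash
mkdir -p pics; cat > h.py <<'E'
import numpy as np, cv2
from rig import robot
from scipy.spatial.transform import Rotation as R
def look(names, cams=("top","side"), save=None):
    for c in cams:
        p=robot.camera(c)
        if save: cv2.imwrite(f"pics/{save}_{c}.png",p["pixels"][:,:,::-1])
        for n in names:
            r=robot.place_of(p,n)
            print(c,n,[(np.round(d["at"],4).tolist(),round(d["score"],2)) for d in r[:2]])
E
python3 - <<'E'
from h import *
look(["jig","gate","stop","plate","pad","nose","flux_pot","blue_box","polish_bottle"],save="a")
o=robot.get_obs();print(o["time"],o["position"],R.from_quat(o["tool_rot"]).as_matrix().round(3),o["grip_width"],o["ft_force"])
E
```

```text
top jig [([0.5482, 0.144, 0.0043], 0.55)]
top gate [([0.5597, 0.1411, 0.0226], 0.84), ([0.6032, 0.1389, 0.0175], 0.38)]
top stop [([0.6033, 0.1403, 0.0191], 0.69), ([0.4749, 0.1484, 0.034], 0.52)]
top plate [([0.5059, 0.1448, 0.0219], 0.72)]
top pad [([0.5504, 0.1443, 0.0013], 0.74), ([0.4748, 0.1459, 0.0295], 0.65)]
top nose [([0.5515, 0.1458, 0.0242], 0.92)]
top flux_pot [([0.5193, 0.2588, -0.004], 0.97)]
top blue_box [([0.4651, 0.0319, -0.0014], 0.76), ([0.5487, 0.1441, 0.0021], 0.32)]
top polish_bottle [([0.5454, 0.0357, 0.0009], 0.62)]
side jig []
side gate [([0.5593, 0.1406, 0.0228], 0.77)]
side stop [([0.6086, 0.1429, 0.0219], 0.55)]
side plate [([0.5028, 0.144, 0.0191], 0.73)]
side pad [([0.4788, 0.1493, 0.0347], 0.92), ([0.5035, 0.1452, 0.0187], 0.54)]
side nose [([0.5551, 0.1458, 0.0229], 0.83)]
side flux_pot [([0.525, 0.2572, -0.0011], 0.96), ([0.6072, 0.1419, 0.02], 0.52)]
side blue_box [([0.4649, 0.0293, -0.003], 0.62)]
side polish_bottle [([0.5449, 0.0334, -0.0015], 0.69)]
1.0 [ 0.21832831 -0.58563394  0.22257097] [[ 0.937  0.349  0.   ]
 [ 0.349 -0.937 -0.   ]
 [ 0.     0.    -1.   ]] 0.08711785236494952 [-0.338191    0.14262678  0.50113142]
```

View pics/a_top.png

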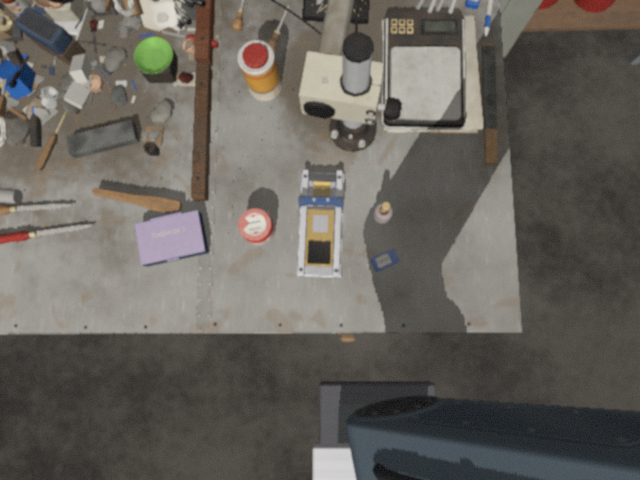

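View pics/a_side.png

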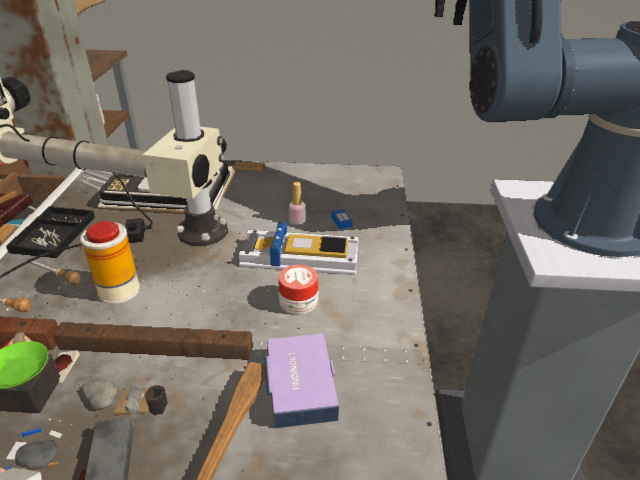

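```bash
python3 - <<'E'
from h import *
# yaw from the pad and gate outlines, back-projected to their heights
p=robot.camera("top")
K=np.array(p["intrinsics"]);Rm=cv2.Rodrigues(np.array(p["rvec"],float))[0];t=np.array(p["tvec"],float).ravel()
def bp(u,z):
    d=Rm.T@np.linalg.inv(K)@np.array([*u,1.]);c=-Rm.T@t
    return (c+d*(z-c[2])/d[2]).round(4)
print("cam",(-Rm.T@t).round(3))
for n,z in(("pad",.032),("plate",.029),("gate",.044),("stop",.024),("jig",.024)):
    for r in robot.outline_of(p,n)[:2]:
        m=r["region"].astype(np.uint8)
        b=cv2.boxPoints(cv2.minAreaRect(cv2.findNonZero(m)))
        print(n,round(r["score"],2),m.sum(),b.round().tolist(),[bp(q,z)[:2].tolist() for q in b])
E
```

```text
cam [0.36  0.111 0.879]
pad 0.53 386 [[305.0, 274.0], [308.0, 182.0], [335.0, 183.0], [332.0, 275.0]] [[0.4391, 0.1705], [0.6014, 0.1648], [0.5989, 0.1173], [0.4371, 0.1243]]
pad 0.16 412 [[369.0, 259.0], [393.0, 247.0], [400.0, 261.0], [376.0, 273.0]] [[0.4635, 0.0612], [0.4846, 0.0184], [0.4603, 0.0071], [0.4394, 0.0498]]
plate 0.78 1606 [[305.0, 209.0], [334.0, 209.0], [334.0, 266.0], [305.0, 266.0]] [[0.5535, 0.1707], [0.5529, 0.1198], [0.4526, 0.1206], [0.453, 0.1705]]
gate 0.72 3141 [[295.0, 275.0], [299.0, 168.0], [345.0, 170.0], [340.0, 277.0]] [[0.4356, 0.1863], [0.6229, 0.1798], [0.6185, 0.1006], [0.4321, 0.1097]]
stop 0.63 2969 [[297.0, 276.0], [298.0, 169.0], [343.0, 170.0], [342.0, 276.0]] [[0.437, 0.185], [0.6274, 0.1829], [0.6249, 0.1025], [0.4353, 0.1073]]
jig 0.77 3070 [[297.0, 276.0], [298.0, 169.0], [344.0, 170.0], [342.0, 276.0]] [[0.4367, 0.185], [0.6283, 0.183], [0.6258, 0.1016], [0.435, 0.1065]]
```

The top view shows the jig at px (297–344, 170–276): gate bar near (320,200), plate (305–334, 209–266), black pad near (319,252), bottle (384,212), box (384,260). It agrees with the networks' pad at about (0.476, 0.146), gate (0.560, 0.141), stop (0.606, 0.141). That puts the yaw near −2° and the slide at about 52 mm. The side view shows the same layout with the space above the jig clear. The low-scoring extra pad and jig outlines are spurious.

First I turn the tool to the jig's yaw and close the fingers.

servo_tool:
  rows: [1,0,0,0,5.6,1,0,0,0,5.6,1,0,0,0,5.6,1,0,0,0,5.6,1,0,0,0,0]
  newtons: 20

```text
time: 1.72
position: [0.2183, -0.5856, 0.2226]
tool_rot: [1.0, -0.018, 0.0, 0.0]
ft_force: [-0.4, -0.3, -0.3]
grip_width: 0.0617
grip_force: 0.0
```

servo_tool:
  rows: [1,0.0116,-0.037,0,0,1,0.0116,-0.037,0,0,1,0.0116,-0.037,0,0,1,0.0116,-0.037,0,0,1,0.0116,-0.037,0,0]

```text
time: 2.13
position: [0.2829, -0.401, 0.2226]
tool_rot: [1.0, -0.016, 0.0, 0.0]
ft_force: [1.5, 0.3, -0.1]
grip_width: 0.0283
grip_force: 0.0
```

servo_tool:
  rows: [1,0.0116,-0.037,0,0,1,0.0116,-0.037,0,0,1,0.0116,-0.037,0,0,1,0.0116,-0.037,0,0,1,0.0116,-0.037,0,0]

```text
time: 2.55
position: [0.3472, -0.2182, 0.2228]
tool_rot: [1.0, -0.016, 0.0, 0.0]
ft_force: [0.6, -0.3, 0.5]
grip_width: 0.0016
grip_force: 0.0
```

servo_tool:
  rows: [1,0.0116,-0.037,0,0,1,0.0116,-0.037,0,0,1,0.0116,-0.037,0,0,1,0.0116,-0.037,0,0,1,0.0116,-0.037,0,0]

```text
time: 2.97
position: [0.4116, -0.0351, 0.2229]
tool_rot: [1.0, -0.016, 0.001, 0.0]
ft_force: [0.3, -0.9, -0.0]
grip_width: 0.0006
grip_force: 0.0
```

servo_tool:
  rows: [1,0.0116,-0.037,0,0,1,0.0116,-0.037,0,0,1,0.0116,-0.037,0,0,1,0.0116,-0.037,0,0,1,0.0116,-0.035,0,0]

```text
time: 3.38
position: [0.4757, 0.1464, 0.2228]
tool_rot: [1.0, -0.015, 0.0, -0.0]
ft_force: [0.9, -0.4, -0.4]
grip_width: 0.0003
grip_force: 0.0
```

servo_tool:
  rows: [1,0,0,0.035,0,1,0,0,0.035,0,1,0,0,0.035,0,1,0,0,0.03,0,1,0,0,0.015,0]

```text
time: 3.8
position: [0.4735, 0.1441, 0.0695]
tool_rot: [1.0, -0.015, -0.002, 0.0]
ft_force: [0.7, -0.9, 0.5]
grip_width: 0.0
grip_force: 0.0
```

```bash
python3 - <<'E'
from h import *
look(["gate","stop","plate","pad","nose"],save="b")
a=cv2.imread("pics/b_side.png")[170:320,200:400];b=cv2.imread("pics/b_top.png")[150:300,250:400]
cv2.imwrite("pics/b.png",np.hstack([cv2.resize(a,(453,340)),cv2.resize(b,(340,340))]))
o=robot.get_obs();print(o["time"],o["position"].round(4),o["ft_force"].round(2))
E
```

```text
top gate []
top stop []
top plate []
top pad []
top nose []
side gate [([0.5621, 0.1386, 0.0263], 0.84)]
side stop [([0.6117, 0.1447, 0.0212], 0.59)]
side plate [([0.5023, 0.1458, 0.0172], 0.81)]
side pad [([0.4772, 0.1478, 0.0347], 0.58), ([0.5022, 0.1448, 0.018], 0.32)]
side nose [([0.5532, 0.1461, 0.0237], 0.66)]
4.4 [0.4758 0.1441 0.0734] [-0.13 -0.09 -0.09]
```

View pics/b.png

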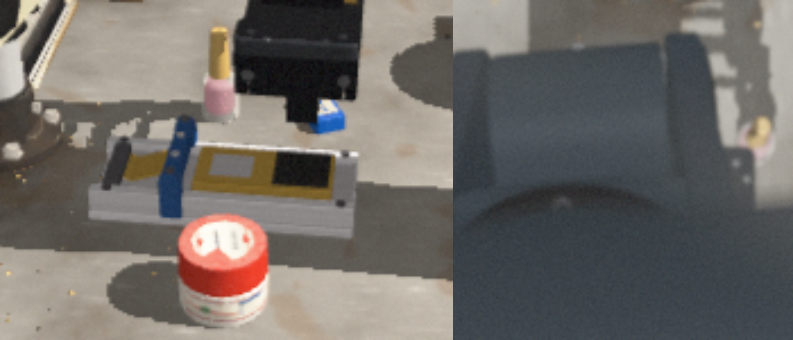

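The side crop (left) shows the closed fingertips at (302,120), directly above the black pad at (303,170). The top view is blocked by the arm. Next I descend and feel for contact.

servo_tool:
  rows: [1,0,-0.001,0.015,0,1,0,-0.001,0.012,0,1,0,0,0.007,0,1,0,0,0.004,0,1,0,0,0,0]

```text
time: 4.82
position: [0.475, 0.146, 0.034]
tool_rot: [1.0, -0.017, -0.001, 0.0]
ft_force: [-0.3, -0.3, 0.2]
grip_width: 0.0009
grip_force: 0.0
```

servo_tool:
  rows: [1,0,0,0.002,0,1,0,0,0.002,0,1,0,0,0.002,0,1,0,0,0.002,0,1,0,0,0,0]

```text
time: 5.23
position: [0.4758, 0.1461, 0.0273]
tool_rot: [1.0, -0.017, 0.001, -0.0]
ft_force: [-1.0, -0.1, 8.0]
grip_width: 0.0003
grip_force: 4.0
```

servo_tool:
  rows: [1,0,0,0.001,0,1,0,0,0.001,0,1,0,0,0.001,0,1,0,0,0.001,0,1,0,0,0,0]

```text
time: 5.65
position: [0.4758, 0.1461, 0.0251]
tool_rot: [1.0, -0.017, 0.001, -0.0]
ft_force: [-3.9, -0.5, 20.8]
grip_width: 0.0007
grip_force: 10.2
```

The bed is on its hard stop (pad top at 25 mm, 21 N). Sliding forward now.

servo_tool:
  rows: [1,0.002,0,0,0,1,0.002,0,0,0,1,0.002,0,0,0,1,0.002,0,0,0,1,0.002,0,0,0]

```text
time: 6.07
position: [0.4852, 0.1459, 0.0251]
tool_rot: [1.0, -0.017, 0.0, -0.0]
ft_force: [-4.7, -0.3, 21.1]
grip_width: 0.0003
grip_force: 10.6
```

```bash
python3 - <<'E'
from h import *
look(["plate","pad","nose"],cams=("side",),save="c")
a=cv2.imread("pics/c_side.png")[210:290,220:380]
cv2.imwrite("pics/c.png",cv2.resize(a,(800,400)))
o=robot.get_obs();print(o["time"],o["position"].round(4),o["ft_force"].round(2))
E
```

```text
side plate [([0.5123, 0.1452, 0.0106], 0.62)]
side pad [([0.4871, 0.1497, 0.0294], 0.95)]
side nose [([0.5627, 0.1435, 0.017], 0.93)]
6.2667 [0.4859 0.1459 0.0251] [-3.78  0.42 20.28]
```

View pics/c.png

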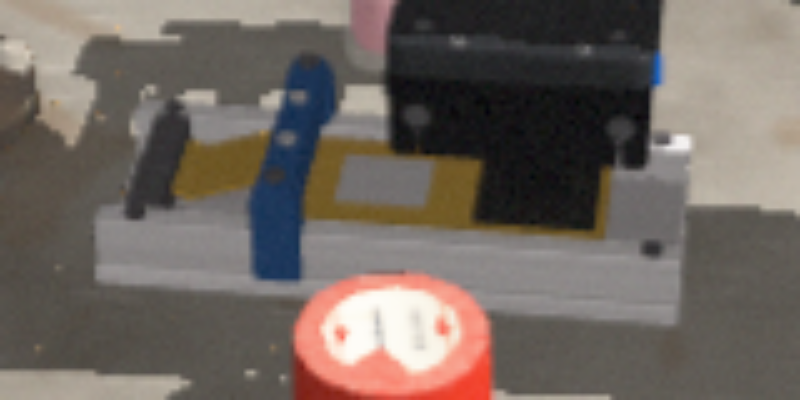

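The plate has moved 10 mm with the fingers. Its rear edge is now at crop (605,200), clear of the rear end, and the nose is at the gate bar (x≈290) and going under. Side force is only 4 N, so I keep sliding.

servo_tool:
  rows: [1,0.002,0,0,0,1,0.002,0,0,0,1,0.002,0,0,0,1,0.002,0,0,0,1,0.002,0,0,0]

```text
time: 6.68
position: [0.4954, 0.1455, 0.0252]
tool_rot: [1.0, -0.017, 0.001, -0.0]
ft_force: [-4.4, 0.7, 20.2]
grip_width: 0.0005
grip_force: 10.4
```

servo_tool:
  rows: [1,0.002,0,0,0,1,0.002,0,0,0,1,0.002,0,0,0,1,0.002,0,0,0,1,0.002,0,0,0]

```text
time: 7.1
position: [0.5055, 0.1452, 0.0253]
tool_rot: [1.0, -0.017, 0.001, -0.0]
ft_force: [-4.4, 1.0, 20.7]
grip_width: 0.0003
grip_force: 10.0
```

servo_tool:
  rows: [1,0.002,0,0,0,1,0.002,0,0,0,1,0.002,0,0,0,1,0.002,0,0,0,1,0.002,0,0,0]

```text
time: 7.52
position: [0.5142, 0.1449, 0.0252]
tool_rot: [1.0, -0.017, -0.001, -0.0]
ft_force: [-8.3, 0.4, 25.1]
grip_width: 0.0001
grip_force: 11.9
```

servo_tool:
  rows: [1,0.002,0,0,0,1,0.002,0,0,0,1,0.002,0,0,0,1,0.001,0,0,0,1,0,0,0,0]

```text
time: 7.93
position: [0.5204, 0.1446, 0.0253]
tool_rot: [1.0, -0.017, -0.002, 0.0]
ft_force: [-7.1, -0.1, 22.4]
grip_width: 0.0006
grip_force: 11.2
```

servo_tool:
  rows: [1,0.001,0,0,0,1,0.001,0,0,0,1,0.001,0,0,0,1,0.001,0,0,0,1,0,0,0,0]

```text
time: 8.35
position: [0.5252, 0.1445, 0.0253]
tool_rot: [1.0, -0.017, -0.001, -0.0]
ft_force: [-5.9, 0.6, 20.4]
grip_width: 0.0007
grip_force: 10.3
```

```bash
python3 - <<'E'
from h import *
look(["plate","pad","nose","stop"],cams=("side",),save="d")
a=cv2.imread("pics/d_side.png")[210:290,220:380]
cv2.imwrite("pics/d.png",cv2.resize(a,(800,400)))
o=robot.get_obs();print(o["time"],o["position"].round(4),o["ft_force"].round(2))
E
```

```text
side plate [([0.5538, 0.1439, 0.0119], 0.57)]
side pad [([0.5239, 0.144, 0.0265], 0.6), ([0.554, 0.1435, -0.0001], 0.57)]
side nose [([0.6011, 0.1461, 0.0188], 0.69), ([0.5578, 0.1398, 0.0224], 0.31)]
side stop [([0.6088, 0.1419, 0.0209], 0.84)]
8.6 [0.5252 0.1445 0.0253] [-6.61  0.31 19.71]
```

View pics/d.png

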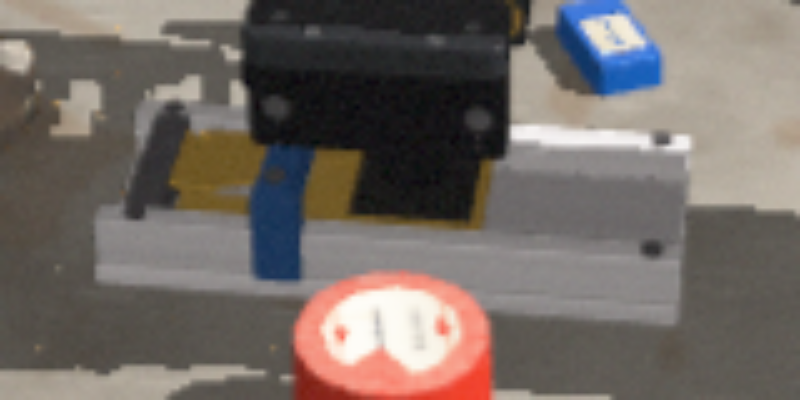

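The nose is near crop (172,195), a few mm short of the stop face at about (150,195). The plate is going under the leaf, so I continue in 1 mm steps until the stop reacts.

servo_tool:
  rows: [1,0.001,0,0,0,1,0.001,0,0,0,1,0.001,0,0,0,1,0,0,0,0]

```text
time: 8.93
position: [0.5286, 0.1444, 0.0253]
tool_rot: [1.0, -0.017, -0.0, -0.0]
ft_force: [-6.5, 0.8, 20.3]
grip_width: 0.0008
grip_force: 10.2
```

servo_tool:
  rows: [1,0.001,0,0,0,1,0.001,0,0,0,1,0,0,0,0]

```text
time: 9.18
position: [0.5292, 0.1444, 0.0253]
tool_rot: [1.0, -0.017, -0.002, -0.0]
ft_force: [-6.7, -0.3, 21.9]
grip_width: 0.0002
grip_force: 11.1
```

servo_tool:
  rows: [1,0.001,0,0,0,1,0.001,0,0,0,1,0,0,0,0,1,0,0,0,0]

```text
time: 9.52
position: [0.5292, 0.1444, 0.0252]
tool_rot: [1.0, -0.017, -0.004, 0.0]
ft_force: [-9.3, 0.4, 25.8]
grip_width: -0.0
grip_force: 12.3
```

servo_tool:
  rows: [1,0.001,0,0,0,1,0.001,0,0,0,1,0,0,0,0,1,0,0,0,0]

```text
time: 9.85
position: [0.5292, 0.1444, 0.0252]
tool_rot: [1.0, -0.017, -0.006, 0.0]
ft_force: [-12.0, -0.4, 26.7]
grip_width: 0.0005
grip_force: 13.7
```

```bash
python3 - <<'E'
from h import *
look(["plate","nose","stop"],cams=("side",),save="e")
a=cv2.imread("pics/e_side.png")[210:290,220:380]
cv2.imwrite("pics/e.png",cv2.resize(a,(800,400)))
o=robot.get_obs();print(o["time"],o["position"].round(4),o["ft_force"].round(2))
E
```

```text
side plate [([0.5571, 0.1436, 0.0106], 0.9)]
side nose [([0.6053, 0.141, 0.0166], 0.89)]
side stop [([0.6095, 0.1419, 0.0206], 0.78), ([0.5299, 0.1451, 0.0271], 0.61)]
10.05 [0.5293 0.1444 0.0252] [-12.3    0.66  27.24]
```

View pics/e.png

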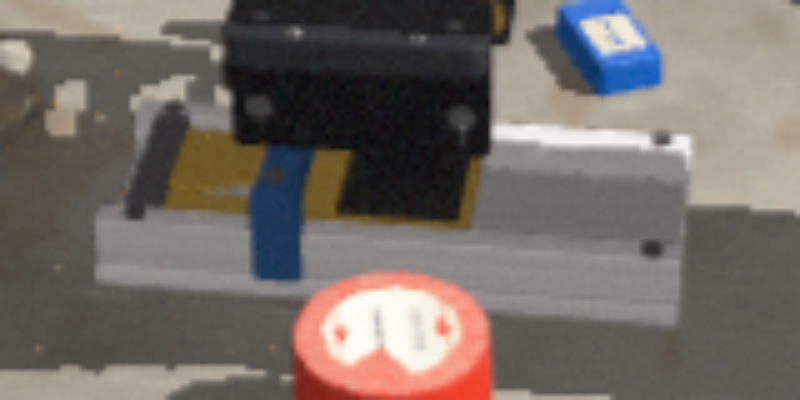

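```bash
python3 - <<'E'
from h import *
a=cv2.imread("pics/e_side.png")[224:264,234:288]
b=cv2.imread("pics/d_side.png")[224:264,234:288]
f=lambda x:cv2.resize(x,None,fx=7.3,fy=7.3,interpolation=cv2.INTER_CUBIC)
cv2.imwrite("pics/e2.png",np.hstack([f(b),f(a)]))
p=robot.camera("side")
K=np.array(p["intrinsics"])
# jig frame est: origin (.551,.1432), yaw -2deg
y=np.deg2rad(-2);J=lambda q:np.array([.551+q[0]*np.cos(y)-q[1]*np.sin(y),.1432+q[0]*np.sin(y)+q[1]*np.cos(y),q[2]])
for n,q in dict(baseNL=(.075,.039,.024),baseNR=(-.115,.039,.024),baseFR=(-.115,-.039,.024),gateNear=(.009,.039,.044),stopL=(.055,.0255,.022),stopR=(.055,-.0255,.022),noseTopL=(.055,.024,.022),plateRearL=(-.045,.024,.022),plateRearR=(-.045,-.024,.022)).items():
    u=cv2.projectPoints(J(q),np.array(p["rvec"],float),np.array(p["tvec"],float),K,None)[0].ravel()
    print(n,((u-[220,210])*5).round(0),((u-[234,224])*7.3+[394,0]).round())
E
```

```text
baseNL [ 89. 224.] [422. 225.]
baseNR [681. 265.] [1286.  284.]
baseFR [690. 125.] [1299.   80.]
gateNear [290. 188.] [715. 172.]
stopL [159. 209.] [524. 202.]
stopR [190. 120.] [569.  73.]
noseTopL [160. 206.] [526. 198.]
plateRearL [466. 226.] [971. 228.]
plateRearR [481. 141.] [994. 104.]
```

View pics/e2.png

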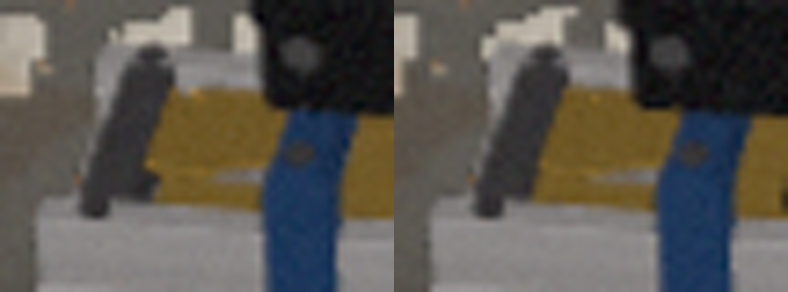

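In the right-hand frame the plate's front edge meets the dark stop along its full width, and the dark gap seen earlier at (148,185) is gone. The rear-left corner is at crop (468,226) against (466,226) predicted for home. Motion has stopped and the push force is rising, so the plate is home. I lift straight up, slowly at first.

servo_tool:
  rows: [1,0,0,-0.001,0,1,0,0,-0.001,0,1,0,0,-0.001,0,1,0,0,-0.001,0,1,0,0,-0.001,0]

```text
time: 10.52
position: [0.5352, 0.144, 0.0278]
tool_rot: [1.0, -0.017, -0.0, 0.0]
ft_force: [-1.3, 0.7, 1.7]
grip_width: 0.0003
grip_force: 0.8
```

servo_tool:
  rows: [1,0,0,-0.002,0,1,0,0,-0.003,0,1,0,0,-0.005,0,1,0,0,-0.01,0,1,0,0,-0.02,0]

```text
time: 10.93
position: [0.5345, 0.1438, 0.0669]
tool_rot: [1.0, -0.017, -0.002, 0.0]
ft_force: [-0.1, -0.3, 0.2]
grip_width: 0.0006
grip_force: 0.0
```

servo_tool:
  rows: [1,0,0,-0.03,0,1,0,0,-0.03,0,1,0,0,-0.03,0,1,0,0,-0.03,0,1,0,0,-0.03,0]

```text
time: 11.35
position: [0.5355, 0.1439, 0.22]
tool_rot: [1.0, -0.017, 0.001, -0.0]
ft_force: [0.8, 0.7, -1.2]
grip_width: 0.0003
grip_force: 0.0
```

servo_tool:
  rows: [1,-0.01,0.036,0,0,1,-0.01,0.036,0,0,1,-0.01,0.036,0,0,1,-0.01,0.036,0,0,1,-0.01,0.036,0,0]

```text
time: 11.77
position: [0.4789, -0.0356, 0.2187]
tool_rot: [1.0, -0.017, 0.001, 0.0]
ft_force: [1.5, -1.3, 0.2]
grip_width: 0.0004
grip_force: 0.0
```

servo_tool:
  rows: [1,-0.01,0.036,0,0,1,-0.01,0.036,0,0,1,-0.01,0.036,0,0,1,-0.01,0.036,0,0,1,0,0,0,0]

```text
time: 12.18
position: [0.4341, -0.1834, 0.2188]
tool_rot: [1.0, -0.02, 0.001, 0.003]
ft_force: [1.0, 0.3, -0.2]
grip_width: 0.0004
grip_force: 0.0
```

```bash
python3 - <<'E'
from h import *
look(["plate","pad","nose","stop","flux_pot","blue_box","polish_bottle"],save="f")
a=cv2.imread("pics/f_side.png")[210:290,220:380];b=cv2.imread("pics/f_top.png")[160:285,270:420]
cv2.imwrite("pics/f.png",np.vstack([cv2.resize(a,(560,280)),cv2.resize(b,(560,310))[:, :]]))
o=robot.get_obs();print(o["time"],o["position"].round(4),o["ft_force"].round(2))
E
```

```text
top plate [([0.559, 0.143, 0.0154], 0.75)]
top pad [([0.5279, 0.1446, 0.0268], 0.79)]
top nose [([0.604, 0.1432, 0.0192], 0.72)]
top stop [([0.6014, 0.1381, 0.0181], 0.56)]
top flux_pot [([0.524, 0.2576, 0.0006], 0.82)]
top blue_box [([0.4655, 0.0329, 0.001], 0.84)]
top polish_bottle [([0.5437, 0.0357, 0.0009], 0.7)]
side plate [([0.5555, 0.1418, 0.0138], 0.82)]
side pad [([0.5301, 0.1469, 0.0287], 0.78)]
side nose [([0.6059, 0.1434, 0.0199], 0.81)]
side stop [([0.6104, 0.1403, 0.0182], 0.58)]
side flux_pot [([0.5518, 0.1457, 0.0007], 0.68), ([0.5245, 0.2551, -0.0011], 0.6)]
side blue_box [([0.465, 0.0299, -0.0028], 0.56), ([0.5559, 0.145, 0.0133], 0.39)]
side polish_bottle [([0.5457, 0.0356, 0.0026], 0.74)]
12.9833 [ 0.4345 -0.1766  0.2175] [ 0.18  0.43 -0.29]
```

View pics/f.png

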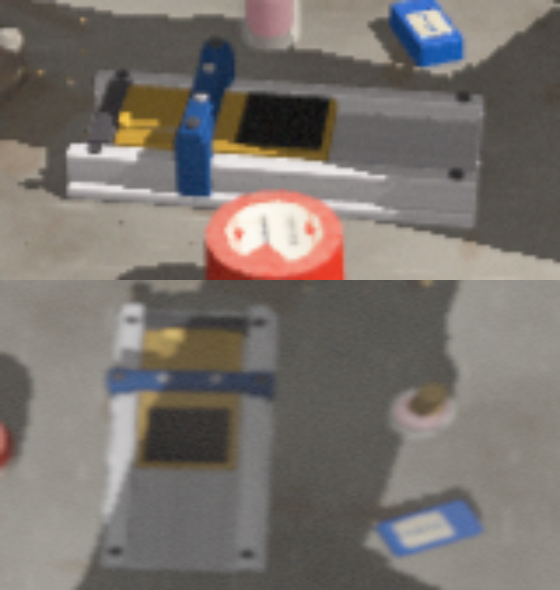

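Both views show the plate under the bar with its front edge against the dark stop (side crop (115,115), top crop (190,330)). The pot, box and bottle have not moved, and the arm is clear.

```bash
python3 -c "
from rig import robot
print(robot.hand_in())"
```

```text
the job is handed in; nothing more can be done
None
```

I pressed the plate down, slid it under the gate bar and leaf spring to the end stop, released it there, and handed the job in at about 13 s with the bystanders unmoved and the arm clear; no verdict came back.

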